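Clamp a mended ceramic ring in its pin-located press

ROBOT

A 7-joint arm with a two-finger parallel gripper is mounted at the origin on the work surface. World frame = base frame: x ahead of the robot, y to its left, z up, the work surface at z = 0. Lengths are in m, angles in rad, forces in N, time in s.
With the tool pointing down it reaches from about 0.425 to 0.95 m from the base axis. Payload 4.7 kg.
Tool frame: the origin (TCP) lies between the finger pads; the fingertips stand manip.tips_ahead ahead of it and the grasp point (between the pads) lies 6 mm ahead of it (manip.tips_ahead is the distance from the TCP to the fingertips, in m); z points along the fingers, y is the direction in which the jaws open and shut (so a half turn about z gives the same grasp; the last joint's range is limited). The gripper opens to 85 mm and grips with 20 to 120 N. Pads are 22 mm wide; open, the fingers measure 114 mm over their backs; the gripper's body (76 mm by 85 mm) begins 54 mm behind the grasp point. The pads swing forward as they close: fully open they stand 13 mm farther back than shut.
Start: joints at [-0.029, 0.469, -0.049, 1.532, 0.024, 1.141, -0.082], TCP at [0.675, 0, 0.222] pointing down, gripper open.
Joint ranges: [-2.59, 2.59], [-0.33, 1.99], [-1.39, 1.29], [0.1, 2.45], [-1.04, 4.18], [0.21, 1.99], [-2.66, 2.66]. Speed limits (rad/s): [2.57, 2.57, 3.14, 3.14, 3.14, 3.14, 3.14].

INTERFACE

Orientations are given as a unit quaternion [w, x, y, z].
In Python, from workcell import manip gives the robot as it stands.
- The arm moves only by the tool play_rows, never from a script. Its argument "commands" is a list of rows, each an object of numbers: "wx", "wy", "wz": the turn, a rotation vector about the world's x, y, z in degrees; "tx", "ty", "tz": the shift along the world's x, y, z in m; "fingers": the gripper command: -1 is shut, 1 is fully open, values between are in proportion. A call has 1 to 8 rows; each row shifts and turns the commanded pose from where the row before left it; what a row does not reach is not made up. A row lasts 1/10 s, in which the tool goes at most 50 mm and 8.59 degrees, less where a joint would pass 70% of its speed; a pose out of reach is approached as far as the arm can. A call is refused whole if a number of a shift passes 0.05 or a number of a turn 8.59, either way. A call with a gripper value outside its range is refused whole. The fingers move at their own pace and stop on an object; the grip force is fixed at half the most. Time passes only in rows, so rows that do not move let the fingers close. It gives the time, the measured TCP pose, the force and the opening at its end, in the units of the state.
- manip.get_state(): the state, without advancing time (a new reading comes with each control period).
- manip.get_image(name): name is "scene" or "side" or "wrist"; returns (picture, depth): 480x640x3 uint8, blue, green, red; 480x640 float32, m along the optical axis (not along the pixel's ray), 0 where there is no reading.
- manip.camera_model(name): a dict with "camera_matrix" (3x3 intrinsics, pixels), "cam_to_world" (4x4, takes a point from camera to world coordinates). Camera axes: x right, y down, z forward; pixel columns grow to the right and rows downward; lengths in m; the calibration is good to about 2 mm. A picture is of the moment at which its call begins: read the wrist's pose just before it. camera_model takes no time and is no camera call; for the wrist camera it gives the pose at the moment of the call.
- manip.close_job(): hands the job in, once; it reports no verdict.
The state is a dict: "time": time; "q": joint angles; "joint_vel": joint speeds; "effort": joint torques, N m; "tcp_pos": TCP position; "tcp_rot": TCP orientation; "contact_force": force on the tool from outside, world axes, zero at the start; "ft_torque": the same for the moment, N m; "finger_gap": finger opening in m.
Only numpy, scipy, OpenCV 4.12 (cv2) and the standard library are available. Lean on these libraries where they do the work, as an engineer would, in place of code of your own. Each camera call takes 0.05 s, during which the arm holds its last target. There are 200 camera calls.

TASK

On the mending press, fold the stiff hinged shield back by its tab until it stands upright, so that the mended ceramic ring and the pin in its middle are clear. Then pick up the round press cover by its bar grip, slide it over the pin until the hidden hole underneath drops on, and press it down until the sprung ring is fully down. Finish while still gripping the bar and pressing it fully down, as the glue is setting; leave the shield upright and the other things on the table alone.

Things in the scene. Friction and masses are not known exactly. Their poses are not given: they have to be found in the camera images.
- jig: Mending press, fixed: grey base board 230 (x) x 170 (y) x 20 mm. Origin: centre of underside, on the table; +x points to the edge with the shield's hinge (roughly away from the robot). Round the pin (at x = -20 mm, y = 0) lies the mended grey-green ceramic ring, 100 mm across, hole 40, 8 thick, on a sprung metal platen 108 mm across; ring's top 39 mm above the table when not pressed.
- pin_tip (a point): Top of the steel locating pin of the press: pin 14 mm in diameter, its last 6 mm tapering to 6 mm, tip 53 mm above the table and 14 mm above the unpressed ring. Axes as the jig's. Fixed to the jig. Hidden under the shield at the start, and under the cover later.
- platen (a joint): How far the ring and platen are pressed down, in m: 0 up, 0.005 fully down (hard stop). Spring: moves from about 5.5 N of downward load, fully down at about 12.5 N; the cover's weight (about 2.5 N) counts towards this but does not move it alone. Springs up when let go.
- shield (a joint): Shield angle in rad: 0 = level over the ring, towards the jig's -x; pi/2 = upright; grows as the free edge is lifted and swings towards the jig's +x; no stop before 2.3. Starts at 0.25 to 0.7. Stiff friction hinge (about 0.28 N m): stays at whatever angle it is left.
- shield_hinge (a point): Middle of the shield's hinge axis, 50 mm above the table, at x = +98 mm, y = 0 of the jig; axis along the jig's y. The shield is a white plastic panel reaching 150 mm from the hinge, 130 mm wide, 6 mm thick, 150 g; hinge posts at both ends are 59 mm high.
- shield_tab (a point): Gripping point on the grey tab at the middle of the shield's free edge, 176 mm from the hinge axis. Tab: 20 mm wide (along the jig's y), 10 thick, in line with the panel, from 150 to 190 mm from the hinge axis. Pinch it across its 20 mm from above; it can turn between the finger pads as the shield swings. Its x axis points along the tab to the hinge.
- cover: Press cover, loose on the table: round plywood board 110 mm in diameter, 28 thick, 200 to 300 g. Origin: centre of underside, z up. There it has a blind hole about 17 mm in diameter, 22 deep, a loose fit on the pin. On top, centred, a wooden bar grip 64 mm long (cover's x), 22 wide (y), from 28 to 62 mm above the underside. Its turn on the pin does not matter.
- pot: Mended small grey-green pot, 100 mm wide, 62 mm high; bystander, leave alone. Origin: centre of underside.
- cup: Clear plastic cup, 72 mm wide, 85 mm high; bystander, leave alone. Origin: centre of underside.
- phone: Black phone, 75 x 158 x 9 mm, lying flat; bystander, leave alone. Origin: centre of underside.
- brush: Brush lying on the table; bystander, leave alone.
Not all that is in view belongs to the job. Leave any pink or purple look-alike of the cover alone.

How it is judged:
On the way, in this order (a step that is already met when the one before it is completed fails the run):
1. the shield stands upright (within 10 degrees) (value of joint shield between 1.396 and 1.745 rad), for 0.2 s.
2. the cover has dropped on the pin (horizontal distance between cover and pin_tip below 0.004 m and z of cover in the frame of pin_tip below -0.01 m), for 0.1 s.
At the end, for the whole second after the job is handed in: The shield is upright within 10 degrees; the cover is on the pin (centres within 4 mm, level within 4 degrees), its underside at least 16.5 mm below the pin's tip and the ring's platen at least 3.8 of its 5 mm down; the fingers still bear on the cover with more than 3 N and it is still (all of step 1 and horizontal distance between cover and pin_tip below 0.004 m and z of cover in the frame of pin_tip below -0.0165 m and angle between cover's own z axis and vertical below 0.07 rad and value of joint platen above 0.0038 m and contact force between the fingers and cover above 3 N and linear speed of cover below 0.02 m/s); the arm keeps its last pose, push and grip.
It fails at once if a bystander (pot, cup, phone, brush) is disturbed by more than 30 mm (distance of any of pot, cup, phone, brush from where it was at the start of the episode above 0.03 m).
It also fails if it takes over 67 s, if anything falls off the work surface, if the arm or the gripper's body presses on something with over 40 N, if the wrist force passes 120 N, or if a joint passes its speed limit or range.

## Working session

There is one attempt and no reset: what is moved stays moved. The work goes in short steps, Python scripts to look and compute and a tool call to move; the robot and the scene stay as the last step left them, time stands still between calls to the robot, and variables do not carry over. Pictures are saved under pics/ and viewed, about 8 in all and at most 12, crops included, and the job is handed in when it is done.

Besides the shell and the picture viewer there is one more tool, called after "Emit:" in YAML: its name, and indented under it one key for each argument. play_rows: Moves the arm, as the interface text tells. Its arguments: {"type":"object","properties":{"commands":{"type":"array","items":{"type":"object","properties":{"wx":{"type":"number"},"wy":{"type":"number"},"wz":{"type":"number"},"tx":{"type":"number"},"ty":{"type":"number"},"tz":{"type":"number"},"fingers":{"type":"number"}}}}},"required":["commands"]}

```bash
mkdir -p pics; cat > h.py <<'E'
import numpy as np, cv2
from workcell import manip
def grab(n,f):
    m=manip.camera_model(n); im,d=manip.get_image(n)
    cv2.imwrite('pics/%s.png'%f,im); np.savez('pics/%s.npz'%f,d=d,K=m['camera_matrix'],T=m['cam_to_world'],im=im)
def load(f):
    return np.load('pics/%s.npz'%f)
def pt(f,u,v,r=1):
    z=load(f); w=z['d'][v-r:v+r+1,u-r:u+r+1]; w=w[w>0]; d=np.median(w) if w.size else np.nan
    c=np.linalg.inv(z['K'])@[u,v,1]*d; return z['T'][:3,:3]@c+z['T'][:3,3]
def onz(f,u,v,h):
    z=load(f); r=z['T'][:3,:3]@np.linalg.inv(z['K'])@[u,v,1]; o=z['T'][:3,3]; return o+r*(h-o[2])/r[2]
def cloud(f):
    z=load(f); d=z['d']; v,u=np.mgrid[:480,:640]
    c=np.stack([u,v,np.ones_like(u)],-1)@np.linalg.inv(z['K']).T*d[...,None]
    return c@z['T'][:3,:3].T+z['T'][:3,3]
E
python3 - <<'E'
from h import *
print(manip.tips_ahead, manip.get_state())
for n in('scene','side','wrist'): grab(n,n+'0'); print(n,manip.camera_model(n))
a=np.hstack([cv2.imread('pics/%s0.png'%n) for n in('scene','side')])
E
```

```text
0.025 {'time': 0.0, 'q': array([-0.02893482,  0.46945398, -0.04860503,  1.53370434,  0.02413307,
        1.14099709, -0.08231749]), 'joint_vel': array([ 0.00090324, -0.00030592, -0.00133234, -0.00163873,  0.00099823,
        0.00020443,  0.00058983]), 'effort': array([ 1.18357209e-03, -5.10321057e+01, -4.63755790e-02, -2.37716943e+01,
        1.05899444e-02,  7.35067850e-03,  1.56414734e-05]), 'tcp_pos': array([6.74392751e-01, 2.98751962e-05, 2.21248618e-01]), 'tcp_rot': array([-6.62861541e-04,  7.07080982e-01,  7.07131890e-01, -7.32538082e-04]), 'contact_force': array([0.49075878, 0.70189126, 0.58450537]), 'ft_torque': array([ 0.03073273, -0.03481533, -0.02542318]), 'finger_gap': 0.08551200686634107}
scene {'camera_matrix': array([[450.39916342,   0.        , 319.03769504],
       [  0.        , 450.39916342, 241.10250082],
       [  0.        ,   0.        ,   1.        ]]), 'cam_to_world': array([[ 0.63356092,  0.46816013, -0.61597618,  1.22962496],
       [ 0.77349236, -0.36514563,  0.51805235, -0.59139623],
       [ 0.01761044, -0.80467059, -0.59346029,  0.74766785],
       [ 0.
[... 328 characters left out ...]
-0.5213944 ,  0.45270894, -0.56871686],
       [-0.00569151, -0.65109567, -0.75897433,  1.02766341],
       [ 0.        ,  0.        ,  0.        ,  1.        ]])}
wrist {'camera_matrix': array([[366.31827977,   0.        , 327.90686487],
       [  0.        , 366.31827977, 239.03310046],
       [  0.        ,   0.        ,   1.        ]]), 'cam_to_world': array([[ 9.99996397e-01,  1.14047467e-03, -2.42990334e-03,
         6.74992179e-01],
       [ 4.59936254e-04, -9.64663735e-01, -2.63483713e-01,
         6.75429742e-02],
       [-2.64453613e-03,  2.63481646e-01, -9.64660784e-01,
         3.72392404e-01],
       [ 0.00000000e+00,  0.00000000e+00,  0.00000000e+00,
         1.00000000e+00]])}
```

View pics/scene0.png

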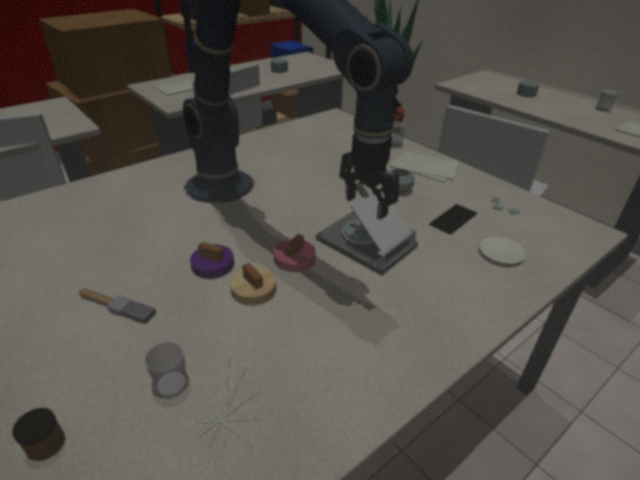

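View pics/side0.png

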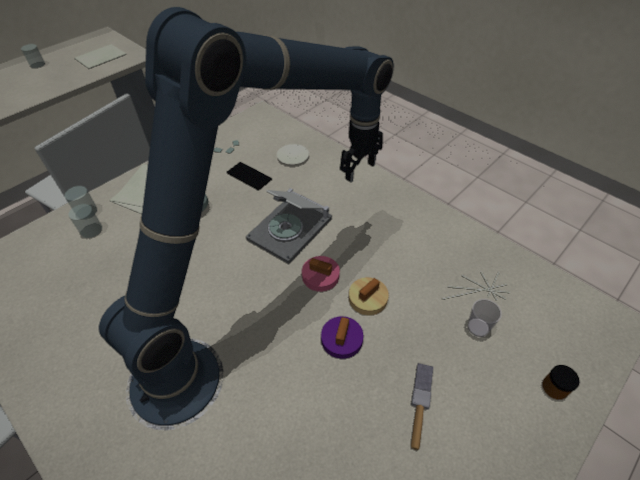

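The scene picture shows the press at (368,238) with its shield part-raised. The plywood cover is at (253,285), between pink (295,253) and purple (212,260) look-alikes. In the side picture the press is at (290,225) and the cover at (368,295). Next I'll view enlarged crops of both.

```bash
python3 - <<'E'
from h import *
a=cv2.imread('pics/side0.png')[170:330,235:405]; b=cv2.imread('pics/scene0.png')[180:310,220:430]
a=cv2.resize(a,None,fx=3.5,fy=3.5,interpolation=2); a=cv2.resize(a,(400,int(a.shape[0]*400/a.shape[1])))
cv2.imwrite('pics/c1.png',cv2.resize(cv2.imread('pics/side0.png')[180:320,235:405],(780,int(140*780/170)) ,interpolation=2)[:600])
cv2.imwrite('pics/c2.png',cv2.resize(b,None,fx=3.8,fy=3.8,interpolation=2))
for f,u,v in[('side0',368,295),('side0',370,288),('side0',290,225),('side0',300,200),('scene0',253,290),('scene0',400,262),('scene0',395,230),('scene0',340,245)]: print(f,u,v,pt(f,u,v).round(4))
E
```

```text
side0 368 295 [ 0.4907 -0.1963  0.0455]
side0 370 288 [ 0.502  -0.1922  0.0626]
side0 290 225 [0.5315 0.1536 0.0325]
side0 300 200 [0.5888 0.1634 0.0939]
scene0 253 290 [ 0.5359 -0.2066  0.0273]
scene0 400 262 [ 0.6566  0.1723 -0.001 ]
scene0 395 230 [0.6119 0.1887 0.0706]
scene0 340 245 [0.5215 0.0783 0.0187]
```

View pics/c1.png

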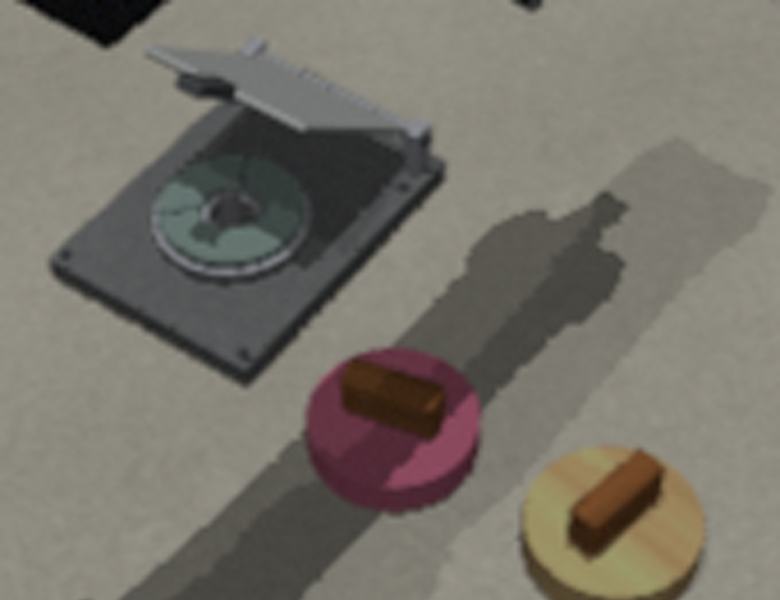

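View pics/c2.png

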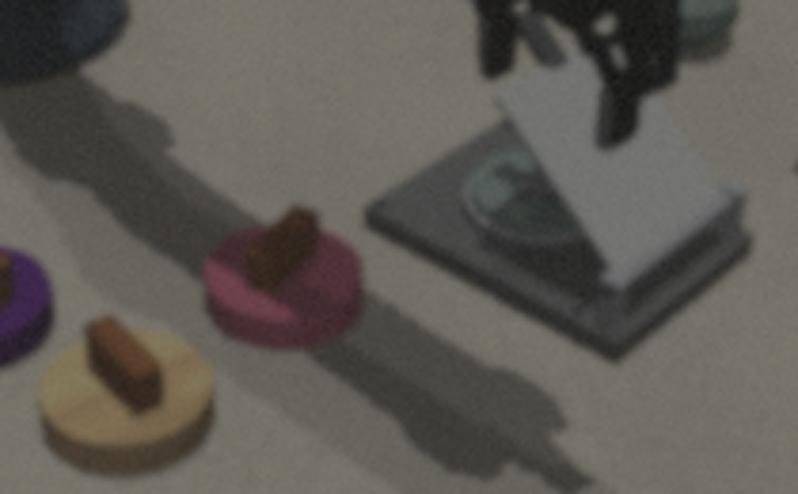

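c1 shows the board's top corners at about (52,262), (245,372) and (443,168), with the ring centred at (232,213). Post tops are at (255,43) and (425,130), the tab at (205,85), the cover disc centred at (614,522), and its bar top runs from (583,524) to (650,460). I'll compute positions from these.

```bash
python3 - <<'E'
from h import *
S=lambda u,v,h: onz('side0',235+u/4.588-.4,180+v/4.588-.4,h)
C=lambda u,v,h: onz('scene0',220+u/3.8-.4,180+v/3.8-.4,h)
for n,p in dict(L=S(52,262,.02),N=S(245,372,.02),R=S(443,168,.02),ring=S(232,213,.039),pF=S(255,43,.059),pN=S(425,130,.059),disc=S(614,522,.028),b1=S(583,524,.062),b2=S(650,460,.062),
 cL=C(368,213,.02),cN=C(615,348,.02),cR=C(748,237,.02),cdisc=C(127,388,.028),cb1=C(98,327,.062),cb2=C(150,390,.062)).items(): print(n,p.round(4))
# cloud of shield: points z>.065 near jig from both cams; colour bright
for f in('side0','scene0'):
    P=cloud(f); im=load(f)['im'].astype(float)
    m=(P[...,2]>.07)&(P[...,2]<.25)&(abs(P[...,0]-.58)<.14)&(abs(P[...,1]-.17)<.11)&(im.mean(-1)>80)&(np.ptp(im,axis=-1)<30)
    Q=P[m]; c=Q.mean(0); w=np.linalg.svd(Q-c)[2] if len(Q)>20 else 0
    print(f,len(Q),c.round(3),w, Q.max(0).round(3),Q.min(0).round(3))
    P2=P[(P[...,2]>.022)&(P[...,2]<.1)&(abs(P[...,0]-.51)<.08)&(abs(P[...,1]+.2)<.08)]
    hi=P2[P2[:,2]>.057]; lo=P2[abs(P2[:,2]-.028)<.004]
    print('cov',hi.mean(0),len(hi),lo.mean(0),(lo.max(0)+lo.min(0))/2,np.ptp(lo,axis=0)); 
    d=np.linalg.svd(hi[:,:2]-hi[:,:2].mean(0))[2][0]; print(np.degrees(np.arctan2(d[1],d[0])))
E
```

```text
L [0.4112 0.2259 0.02  ]
N [0.4359 0.0624 0.02  ]
R [0.6567 0.0944 0.02  ]
ring [0.5143 0.1567 0.039 ]
pF [0.6274 0.2516 0.059 ]
pN [0.6469 0.1025 0.059 ]
disc [ 0.5055 -0.1871  0.028 ]
b1 [ 0.4727 -0.1879  0.062 ]
b2 [ 0.5347 -0.1872  0.062 ]
cL [0.4503 0.0542 0.02  ]
cN [0.6688 0.0867 0.02  ]
cR [0.6412 0.2513 0.02  ]
cdisc [ 0.5121 -0.1912  0.028 ]
cb1 [ 0.4863 -0.1933  0.062 ]
cb2 [ 0.556  -0.2003  0.062 ]
side0 361 [0.558 0.165 0.118] [[ 0.76965047  0.10588774 -0.62962364]
 [-0.14303774  0.98968152 -0.00840808]
 [-0.62223657 -0.09653123 -0.77685479]] [0.624 0.235 0.177] [0.485 0.097 0.07 ]
cov [ 0.50191828 -0.18725896  0.0626516 ] 163 [ 0.49816336 -0.1904522   0.02877079] [ 0.50301986 -0.18634435  0.02808779] [0.1106821  0.1081695  0.00779554]
178.5517676961207
scene0 1316 [0.577 0.152 0.105] [[ 0.41886766  0.7934149  -0.44163636]
 [-0.65045866  0.60153192  0.46374873]
 [ 0.63360352  0.09301685  0.76804586]] [0.629 0.234 0.162] [0.509 0.093 0.07 ]
cov [ 0.51209036 -0.19101441  0.06023527] 161 [ 0.51726848 -0.1952748   0.02666213] [ 0.51088163 -0.19047596  0.02799024] [0.10889634 0.1091625  0.00787259]
-2.3424683878441606
```

Emit:
play_rows:
  commands:
    - {"tx":-0.014,"ty":0.013,"tz":0.005,"wz":8.2}
    - {"tx":-0.014,"ty":0.013,"tz":0.005,"wz":8.2}
    - {"tx":-0.014,"ty":0.013,"tz":0.005,"wz":8.2}
    - {"tx":-0.014,"ty":0.013,"tz":0.005,"wz":8.2}
    - {"tx":-0.014,"ty":0.013,"tz":0.005,"wz":8.2}
    - {"tx":-0.014,"ty":0.013,"tz":0.005,"wz":8.2}
    - {"tx":-0.014,"ty":0.013,"wz":8.2}
    - {"tx":-0.014,"ty":0.013,"wz":8.2}

```text
$.commands[0]: bad value
```

Emit:
play_rows:
  commands:
    - {"tx":-0.014,"ty":0.013,"wz":8.2}
    - {"tx":-0.014,"ty":0.013,"wz":8.2}
    - {"tx":-0.014,"ty":0.013,"wz":8.2}
    - {"tx":-0.014,"ty":0.013,"wz":8.2}
    - {}
    - {}

```text
$.commands[0]: bad value
```

```bash
python3 - <<'E'
from h import *
s=manip.get_state();print(s['tcp_pos'],s['tcp_rot'],s['q'].round(2))
grab('wrist','w1')
E
```

```text
[6.74544055e-01 2.66547320e-05 2.21471230e-01] [-5.28298837e-04  7.07090984e-01  7.07122154e-01 -5.65974505e-04] [-0.03  0.47 -0.05  1.53  0.02  1.14 -0.08]
```

View pics/w1.png

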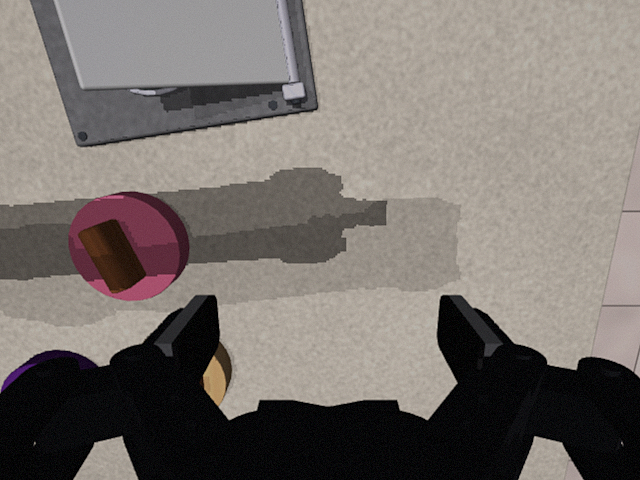

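The move was refused, probably because each row needs all its fields. This wrist view is therefore from the start pose: shield panel at top (150,40), one hinge post at (293,92). I'll resend with full rows.

Emit:
play_rows:
  commands:
    - {"tx":-0.014,"ty":0.013,"tz":0.005,"wx":0,"wy":0,"wz":8.2,"fingers":1}
    - {"tx":-0.014,"ty":0.013,"tz":0.005,"wx":0,"wy":0,"wz":8.2,"fingers":1}
    - {"tx":-0.014,"ty":0.013,"tz":0.005,"wx":0,"wy":0,"wz":8.2,"fingers":1}
    - {"tx":-0.014,"ty":0.013,"tz":0.005,"wx":0,"wy":0,"wz":8.2,"fingers":1}
    - {"tx":-0.014,"ty":0.013,"tz":0.005,"wx":0,"wy":0,"wz":8.2,"fingers":1}
    - {"tx":-0.014,"ty":0.013,"tz":0.005,"wx":0,"wy":0,"wz":8.2,"fingers":1}

```text
time: 0.8
tcp_pos: [0.5903, 0.0785, 0.2524]
tcp_rot: [-0.0, 0.346, 0.938, -0.0]
contact_force: [-0.6, 0.1, 0.2]
finger_gap: 0.0855
```

Emit:
play_rows:
  commands:
    - {"tx":-0.014,"ty":0.013,"tz":0,"wx":0,"wy":0,"wz":8.2,"fingers":1}
    - {"tx":-0.014,"ty":0.013,"tz":0,"wx":0,"wy":0,"wz":8.2,"fingers":1}
    - {"tx":-0.014,"ty":0.013,"tz":0,"wx":0,"wy":0,"wz":8.2,"fingers":1}
    - {"tx":-0.014,"ty":0.013,"tz":0,"wx":0,"wy":0,"wz":8.2,"fingers":1}
    - {"tx":-0.014,"ty":0.013,"tz":0,"wx":0,"wy":0,"wz":8.2,"fingers":1}
    - {"tx":-0.014,"ty":0.013,"tz":0,"wx":0,"wy":0,"wz":8.2,"fingers":1}
    - {"tx":0,"ty":0,"tz":0,"wx":0,"wy":0,"wz":0,"fingers":0.2}
    - {"tx":0,"ty":0,"tz":0,"wx":0,"wy":0,"wz":0,"fingers":0.2}

```text
time: 1.6
tcp_pos: [0.5073, 0.1556, 0.2524]
tcp_rot: [0.0, -0.072, 0.997, -0.0]
contact_force: [0.7, -0.2, -0.1]
finger_gap: 0.0593
```

```bash
python3 - <<'E'
from h import *
s=manip.get_state();print(s['tcp_pos'],s['tcp_rot'],s['q'].round(2))
grab('wrist','w2')
E
```

```text
[0.50734061 0.15558085 0.2523931 ] [ 2.27334406e-04 -7.19982299e-02  9.97404713e-01 -2.05629822e-04] [ 0.01  0.24 -0.46  1.82  0.12  1.11  1.22]
```

View pics/w2.png

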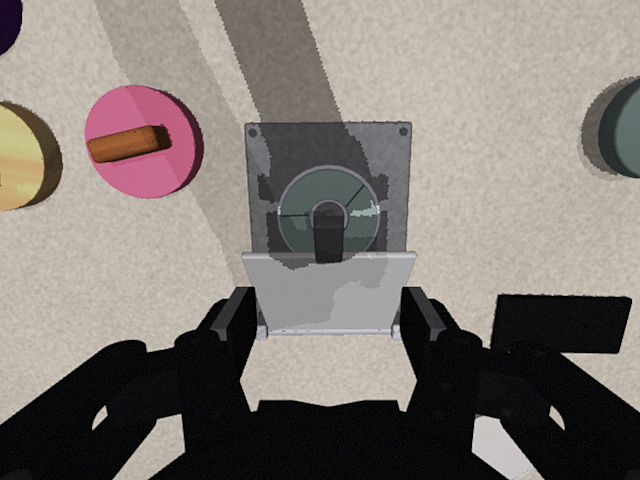

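The wrist view shows the tab at (314–344, 215–263), the panel's free edge at y≈254 and the hinge line at y≈331. The ring is centred near (329,216), board corners are at (246,123) and (411,123), and post tops are at (262,332) and (397,332).

```bash
python3 - <<'E'
from h import *
print(load('w2')['T'].round(3))
for n,u,v in[('tabtip',329,220),('tabmid',329,235),('tabbase',329,250),('panL',255,262),('panR',403,262),('pan2L',268,320),('pan2R',390,320)]: print(n,pt('w2',u,v,2).round(4))
L=onz('w2',246,123,.02);R=onz('w2',411,123,.02);a=onz('w2',262,332,.059);b=onz('w2',397,332,.059)
print(L,R,a,b,(a+b)/2); d=(a+b)/2-(L+R)/2; print(np.degrees(np.arctan2(d[1],d[0])),np.linalg.norm(d[:2]),np.linalg.norm(L-R),np.linalg.norm(a-b))
print('ring',onz('w2',329,216,.039))
P=cloud('w2')[262:322,275:385].reshape(-1,3); c=P.mean(0); n=np.linalg.svd(P-c,full_matrices=False)[2][2]; n*=np.sign(n[2]);print(c,n,np.degrees(np.arccos(n[2])),np.degrees(np.arctan2(n[1],n[0])))
E
```

```text
[[-0.144  0.955  0.26   0.442]
 [ 0.99   0.139  0.037  0.147]
 [-0.     0.263 -0.965  0.403]
 [ 0.     0.     0.     1.   ]]
tabtip [0.4914 0.1549 0.1713]
tabmid [0.5017 0.1564 0.1696]
tabbase [0.5155 0.1584 0.1578]
panL [0.5367 0.1059 0.1444]
panR [0.5213 0.2153 0.143 ]
pan2L [0.6219 0.1129 0.0726]
pan2R [0.6051 0.2334 0.0712]
[0.43783677 0.06366482 0.02      ] [0.41411633 0.22666287 0.02      ] [0.64404949 0.10664635 0.059     ] [0.62366878 0.24640761 0.059     ] [0.63385914 0.17652698 0.059     ]
8.579480537100514 0.2102351416182949 0.16471497387570394 0.14123945348136704
ring [0.51564222 0.15875319 0.039     ]
[0.56741267 0.16660544 0.11199313] [0.72651288 0.10943938 0.67838195] 47.282668410979475 8.56643044605528
```

Emit:
play_rows:
  commands:
    - {"tx":-0.005,"ty":0.0015,"tz":-0.022,"wx":0,"wy":0,"wz":0.4,"fingers":0.2}
    - {"tx":0,"ty":0,"tz":-0.02,"wx":0,"wy":0,"wz":0,"fingers":0.2}
    - {"tx":0,"ty":0,"tz":-0.02,"wx":0,"wy":0,"wz":0,"fingers":0.2}
    - {"tx":0,"ty":0,"tz":-0.02,"wx":0,"wy":0,"wz":0,"fingers":0.2}
    - {"tx":0,"ty":0,"tz":0,"wx":0,"wy":0,"wz":0,"fingers":-1}
    - {"tx":0,"ty":0,"tz":0,"wx":0,"wy":0,"wz":0,"fingers":-1}
    - {"tx":0,"ty":0,"tz":0,"wx":0,"wy":0,"wz":0,"fingers":-1}
    - {"tx":0,"ty":0,"tz":0,"wx":0,"wy":0,"wz":0,"fingers":-1}

```text
time: 2.45
tcp_pos: [0.5029, 0.1577, 0.1714]
tcp_rot: [0.001, -0.076, 0.997, 0.0]
contact_force: [0.5, 0.1, -0.2]
finger_gap: 0.0001
```

Emit:
play_rows:
  commands:
    - {"tx":0,"ty":0,"tz":0,"wx":0,"wy":0,"wz":0,"fingers":-1}
    - {"tx":0,"ty":0,"tz":0,"wx":0,"wy":0,"wz":0,"fingers":-1}

```text
time: 2.65
tcp_pos: [0.5023, 0.1576, 0.1709]
tcp_rot: [0.0, -0.077, 0.997, 0.0]
contact_force: [0.4, 0.8, 0.1]
finger_gap: -0.0003
```

The gap is zero, so the pinch missed the tab. I'll look before trying again.

```bash
python3 - <<'E'
from h import *
grab('wrist','w3');grab('side','s3')
w=cv2.imread('pics/w3.png')[180:480,140:540]; s=cv2.resize(cv2.imread('pics/s3.png')[130:270,220:407],(400,300),interpolation=2)
cv2.imwrite('pics/c3.png',np.hstack([w,s]))
E
```

```text
(no output)
```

View pics/c3.png

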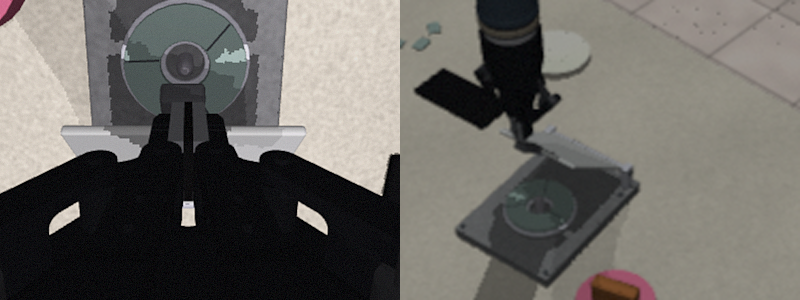

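```bash
python3 - <<'E'
from h import *
for v in (264,270,276,282,290,300): print(v,[pt('w3',u,v).round(3).tolist() for u in (310,323,335)])
for u,v in((210,312),(430,312)): print('pan',pt('w3',u,v).round(3))
print([pt('w3',u,310).round(3).tolist() for u in (215,425)])
P=cloud('s3'); im=load('s3')['im'].astype(float)
m=(P[...,2]>.065)&(P[...,2]<.25)&(abs(P[...,0]-.58)<.14)&(abs(P[...,1]-.17)<.11)&(im.mean(-1)>80)&(np.ptp(im,axis=-1)<30)
Q=P[m];c=Q.mean(0);n=np.linalg.svd(Q-c)[2][2];n*=np.sign(n[2]);print(len(Q),c,n,np.degrees(np.arccos(n[2])),Q.max(0),Q.min(0))
for u in range(305,346,5): print(u,pt('w2',u,240,0).round(3), end=' ')
E
```

```text
264 [[0.491, 0.149, 0.168], [0.49, 0.154, 0.168], [0.489, 0.16, 0.168]]
270 [[0.492, 0.149, 0.171], [0.491, 0.155, 0.171], [0.491, 0.16, 0.17]]
276 [[0.494, 0.149, 0.173], [0.493, 0.155, 0.173], [0.492, 0.16, 0.174]]
282 [[0.496, 0.15, 0.175], [0.492, 0.155, 0.184], [0.491, 0.16, 0.183]]
290 [[0.501, 0.15, 0.171], [0.492, 0.155, 0.192], [0.491, 0.16, 0.192]]
300 [[0.493, 0.151, 0.201], [0.492, 0.155, 0.201], [0.491, 0.159, 0.2]]
pan [0.532 0.101 0.147]
pan [0.515 0.214 0.147]
[[0.531, 0.103, 0.146], [0.515, 0.212, 0.145]]
319 [0.56527973 0.16089528 0.11357119] [0.64049069 0.09693573 0.76182357] 40.37477581234946 [0.64476757 0.2380036  0.22737764] [0.4840124  0.09728799 0.06513364]
305 [0.545 0.138 0.037] 310 [0.544 0.143 0.039] 315 [0.507 0.148 0.166] 320 [0.507 0.151 0.166] 325 [0.506 0.154 0.166] 330 [0.506 0.158 0.165] 335 [0.506 0.161 0.166] 340 [0.505 0.164 0.165] 345 [0.538 0.179 0.039]
```

```bash
python3 - <<'E'
from h import *
for u in(312,317,322,328,334,340): print(u,[pt('w3',u,v,0).round(3).tolist() for v in range(274,300,3)])
T=load('w2')
for f,tcpz in(('w2',.2524),('w1',.2215)):
  P=cloud(f); m=(load(f)['d']>0)&(load(f)['d']<.25)&(P[...,2]>.18 if f=='w2' else P[...,2]>.12)
  v,u=np.nonzero(m); k=np.argsort(P[m][:,2])[:12]; print(f,tcpz,[(u[i],v[i],P[m][i].round(3).tolist()) for i in k])
E
```

```text
312 [[0.494, 0.15, 0.172], [0.494, 0.15, 0.174], [0.495, 0.151, 0.174], [0.493, 0.151, 0.184], [0.492, 0.151, 0.188], [0.493, 0.151, 0.19], [0.493, 0.151, 0.193], [0.493, 0.151, 0.195], [0.493, 0.151, 0.198]]
317 [[0.493, 0.152, 0.173], [0.494, 0.153, 0.173], [0.495, 0.153, 0.175], [0.493, 0.153, 0.183], [0.493, 0.153, 0.186], [0.492, 0.153, 0.19], [0.492, 0.153, 0.194], [0.493, 0.153, 0.195], [0.493, 0.153, 0.198]]
322 [[0.493, 0.154, 0.173], [0.493, 0.155, 0.174], [0.495, 0.155, 0.174], [0.492, 0.155, 0.184], [0.492, 0.155, 0.188], [0.492, 0.155, 0.19], [0.492, 0.155, 0.193], [0.492, 0.155, 0.196], [0.491, 0.155, 0.2]]
328 [[0.492, 0.157, 0.172], [0.493, 0.157, 0.174], [0.494, 0.157, 0.175], [0.491, 0.157, 0.185], [0.492, 0.157, 0.187], [0.492, 0.157, 0.191], [0.492, 0.157, 0.193], [0.491, 0.157, 0.198], [0.492, 0.157, 0.198]]
334 [[0.492, 0.16, 0.172], [0.493, 0.16, 0.174], [0.494, 0.16, 0.174], [0.491, 0.159, 0.184], [0.491, 0.159, 0.188], [0.491, 0.159, 0.191], [0.491, 0.159, 0.193], [0.491, 0.159, 0.196], [0.492, 0.159, 0.198]]
340 [[0.492, 0.162, 0.172], [0.492, 0.162, 0.173],
[... 764 characters left out ...]
]), (np.int64(400), np.int64(301), [0.5, 0.185, 0.266])]
w1 0.2215 [(np.int64(147), np.int64(38), [0.562, 0.128, 0.12]), (np.int64(140), np.int64(14), [0.559, 0.141, 0.12]), (np.int64(155), np.int64(62), [0.565, 0.114, 0.12]), (np.int64(148), np.int64(41), [0.562, 0.126, 0.12]), (np.int64(157), np.int64(65), [0.566, 0.113, 0.12]), (np.int64(152), np.int64(55), [0.564, 0.118, 0.12]), (np.int64(157), np.int64(75), [0.565, 0.107, 0.12]), (np.int64(141), np.int64(8), [0.56, 0.145, 0.12]), (np.int64(141), np.int64(28), [0.559, 0.134, 0.12]), (np.int64(153), np.int64(71), [0.563, 0.109, 0.12]), (np.int64(159), np.int64(85), [0.566, 0.101, 0.12]), (np.int64(150), np.int64(52), [0.563, 0.12, 0.12])]
```

```bash
python3 - <<'E'
from h import *
w=cv2.imread('pics/w3.png')[235:355,240:400]
cv2.imwrite('pics/c4.png',cv2.convertScaleAbs(cv2.resize(w,None,fx=4.8,fy=4.8,interpolation=0),alpha=2))
E
```

```text
(no output)
```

View pics/c4.png

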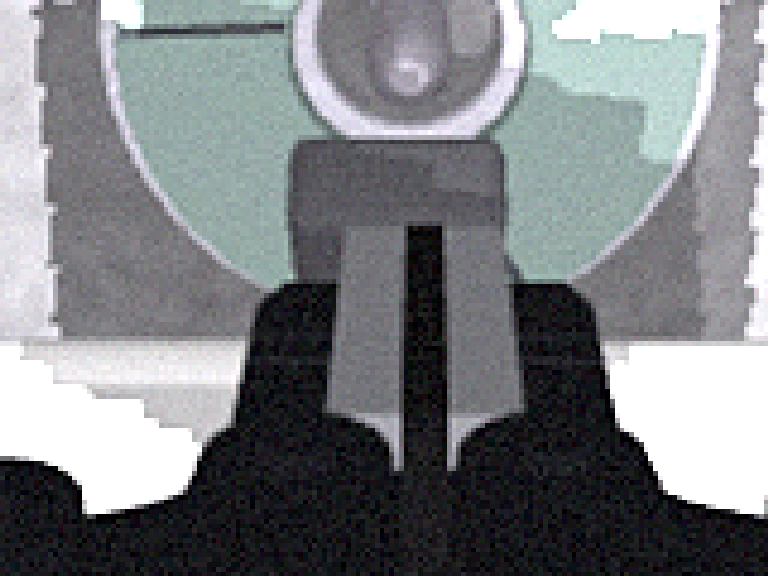

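The enlarged view shows the shut fingers standing over the tab. Depth puts the tips about 10 mm above the reported TCP (13 mm when half open), not 25 mm below it as documented. The cameras agree with each other on where the tab is, so I'll trust the view: open, go 35 mm lower and pinch again, letting the gap confirm it.

Emit:
play_rows:
  commands:
    - {"tx":0,"ty":0,"tz":0.005,"wx":0,"wy":0,"wz":0,"fingers":0.2}
    - {"tx":0,"ty":0,"tz":0,"wx":0,"wy":0,"wz":0,"fingers":0.2}
    - {"tx":0,"ty":0,"tz":0,"wx":0,"wy":0,"wz":0,"fingers":0.2}
    - {"tx":0,"ty":0,"tz":0,"wx":0,"wy":0,"wz":0,"fingers":0.2}
    - {"tx":0,"ty":0,"tz":-0.01,"wx":0,"wy":0,"wz":0,"fingers":0.2}
    - {"tx":0,"ty":0,"tz":-0.01,"wx":0,"wy":0,"wz":0,"fingers":0.2}
    - {"tx":0,"ty":0,"tz":-0.01,"wx":0,"wy":0,"wz":0,"fingers":0.2}
    - {"tx":0,"ty":0,"tz":-0.01,"wx":0,"wy":0,"wz":0,"fingers":0.2}

```text
time: 3.55
tcp_pos: [0.5016, 0.1574, 0.1339]
tcp_rot: [-0.001, -0.077, 0.997, -0.0]
contact_force: [0.9, 0.0, 0.3]
finger_gap: 0.0516
```

Emit:
play_rows:
  commands:
    - {"tx":0,"ty":0,"tz":0,"wx":0,"wy":0,"wz":0,"fingers":0.2}
    - {"tx":0,"ty":0,"tz":0,"wx":0,"wy":0,"wz":0,"fingers":-1}
    - {"tx":0,"ty":0,"tz":0,"wx":0,"wy":0,"wz":0,"fingers":-1}
    - {"tx":0,"ty":0,"tz":0,"wx":0,"wy":0,"wz":0,"fingers":-1}
    - {"tx":0,"ty":0,"tz":0,"wx":0,"wy":0,"wz":0,"fingers":-1}
    - {"tx":0,"ty":0,"tz":0,"wx":0,"wy":0,"wz":0,"fingers":-1}

```text
time: 4.15
tcp_pos: [0.5023, 0.1552, 0.1356]
tcp_rot: [-0.0, -0.076, 0.997, -0.002]
contact_force: [0.3, -5.3, 1.4]
finger_gap: 0.0185
```

The gap is now 18.5 mm with a reaction force, so the tab is gripped and the reach and height fit a 0.177 m radius at about 40°. Next I swing it in 5° steps.

Emit:
play_rows:
  commands:
    - {"tx":0.0104,"ty":-0.0004,"tz":0.0114,"wx":0,"wy":0,"wz":0,"fingers":-1}
    - {"tx":0.0113,"ty":0.0017,"tz":0.0104,"wx":0,"wy":0,"wz":0,"fingers":-1}
    - {"tx":0.0122,"ty":0.0018,"tz":0.0094,"wx":0,"wy":0,"wz":0,"fingers":-1}
    - {"tx":0.013,"ty":0.002,"tz":0.0083,"wx":0,"wy":0,"wz":0,"fingers":-1}
    - {"tx":0.0136,"ty":0.002,"tz":0.0071,"wx":0,"wy":0,"wz":0,"fingers":-1}

```text
time: 4.65
tcp_pos: [0.5599, 0.1639, 0.1809]
tcp_rot: [-0.004, -0.077, 0.997, -0.001]
contact_force: [-2.3, -0.5, -5.5]
finger_gap: 0.0192
```

Emit:
play_rows:
  commands:
    - {"tx":0.0141,"ty":0.0021,"tz":0.0059,"wx":0,"wy":0,"wz":0,"fingers":-1}
    - {"tx":0.0146,"ty":0.0022,"tz":0.0046,"wx":0,"wy":0,"wz":0,"fingers":-1}
    - {"tx":0.0149,"ty":0.0022,"tz":0.0033,"wx":0,"wy":0,"wz":0,"fingers":-1}
    - {"tx":0.0151,"ty":0.0023,"tz":0.002,"wx":0,"wy":0,"wz":0,"fingers":-1}
    - {"tx":0.0153,"ty":0.0023,"tz":0.0006,"wx":0,"wy":0,"wz":0,"fingers":-1}
    - {"tx":0,"ty":0,"tz":0,"wx":0,"wy":0,"wz":0,"fingers":-1}
    - {"tx":0,"ty":0,"tz":0,"wx":0,"wy":0,"wz":0,"fingers":-1}

```text
time: 5.35
tcp_pos: [0.6362, 0.1755, 0.1977]
tcp_rot: [-0.0, -0.077, 0.997, -0.0]
contact_force: [-0.1, -1.1, -3.7]
finger_gap: 0.0191
```

```bash
python3 - <<'E'
from h import *
s=manip.get_state();print(s['tcp_pos'],s['contact_force'],s['ft_torque'],s['finger_gap'])
grab('scene','sc4');grab('wrist','w4');grab('side','s4')
for f in('sc4','s4'):
    P=cloud(f); im=load(f)['im'].astype(float)
    m=(P[...,2]>.07)&(P[...,2]<.19)&(abs(P[...,0]-.635)<.08)&(abs(P[...,1]-.17)<.09)&(im.mean(-1)>60)&(np.ptp(im,axis=-1)<30)
    Q=P[m];c=Q.mean(0);n=np.linalg.svd(Q-c,full_matrices=False)[2][2];n*=np.sign(n[0]);print(f,len(Q),c,n,'angle',np.degrees(np.arctan2(np.hypot(*n[:2]),n[2])))
E
```

```text
[0.63615316 0.17551464 0.19773387] [-0.08035915 -1.06634158 -3.70339285] [-0.1196379   0.12705324  0.07380308] 0.019137829789393993
sc4 1080 [0.63801062 0.16857961 0.13169784] [0.98900634 0.14290897 0.03799331] angle 87.82261947315226
s4 953 [0.62688262 0.17436989 0.13247058] [0.98734447 0.15479768 0.03447584] angle 88.02428848852091
```

Both fixed cameras put the shield at 88°. I'll release it, lift clear and move above the cover.

Emit:
play_rows:
  commands:
    - {"tx":0,"ty":0,"tz":0,"wx":0,"wy":0,"wz":0,"fingers":0.2}
    - {"tx":0,"ty":0,"tz":0,"wx":0,"wy":0,"wz":0,"fingers":0.2}
    - {"tx":0,"ty":0,"tz":0,"wx":0,"wy":0,"wz":0,"fingers":0.2}
    - {"tx":0,"ty":0,"tz":0,"wx":0,"wy":0,"wz":0,"fingers":0.2}
    - {"tx":0,"ty":0,"tz":0.02,"wx":0,"wy":0,"wz":0,"fingers":0.2}
    - {"tx":0,"ty":0,"tz":0.03,"wx":0,"wy":0,"wz":0,"fingers":0.2}
    - {"tx":0,"ty":0,"tz":0.03,"wx":0,"wy":0,"wz":0,"fingers":0.2}

```text
time: 6.2
tcp_pos: [0.6364, 0.1758, 0.2792]
tcp_rot: [-0.0, -0.077, 0.997, 0.0]
contact_force: [-1.1, -0.0, 0.0]
finger_gap: 0.0514
```

Emit:
play_rows:
  commands:
    - {"tx":-0.015,"ty":-0.045,"tz":0,"wx":0,"wy":0,"wz":-4.2,"fingers":0.4}
    - {"tx":-0.015,"ty":-0.045,"tz":0,"wx":0,"wy":0,"wz":-4.2,"fingers":0.4}
    - {"tx":-0.015,"ty":-0.045,"tz":0,"wx":0,"wy":0,"wz":0,"fingers":0.4}
    - {"tx":-0.015,"ty":-0.045,"tz":0,"wx":0,"wy":0,"wz":0,"fingers":0.4}
    - {"tx":-0.015,"ty":-0.045,"tz":-0.01,"wx":0,"wy":0,"wz":0,"fingers":0.4}
    - {"tx":-0.015,"ty":-0.045,"tz":-0.02,"wx":0,"wy":0,"wz":0,"fingers":0.4}
    - {"tx":-0.015,"ty":-0.045,"tz":-0.03,"wx":0,"wy":0,"wz":0,"fingers":0.4}
    - {"tx":-0.015,"ty":-0.045,"tz":-0.04,"wx":0,"wy":0,"wz":0,"fingers":0.4}

```text
time: 7.0
tcp_pos: [0.5216, -0.1718, 0.1907]
tcp_rot: [0.002, -0.003, 1.0, -0.001]
contact_force: [0.7, -0.9, 0.3]
finger_gap: 0.0598
```

Emit:
play_rows:
  commands:
    - {"tx":0,"ty":0,"tz":0,"wx":0,"wy":0,"wz":0,"fingers":0.4}
    - {"tx":0,"ty":0,"tz":0,"wx":0,"wy":0,"wz":0,"fingers":0.4}

```text
time: 7.2
tcp_pos: [0.5211, -0.17, 0.1896]
tcp_rot: [-0.0, -0.002, 1.0, 0.0]
contact_force: [0.2, 1.0, 0.4]
finger_gap: 0.0595
```

```bash
python3 - <<'E'
from h import *
s=manip.get_state();print(s['time'],s['tcp_pos'],s['tcp_rot'])
grab('wrist','w5')
P=cloud('w5'); im=load('w5')['im'].astype(int)
box=(abs(P[...,0]-.507)<.08)&(abs(P[...,1]+.188)<.08)
hi=P[box&(abs(P[...,2]-.062)<.005)]; lo=P[box&(abs(P[...,2]-.028)<.004)]
for n,q in(('hi',hi),('lo',lo)):
  r=cv2.minAreaRect((q[:,:2]*1000).astype(np.float32)); print(n,len(q),q.mean(0),r,np.median(q[:,2]))
grab('scene','sc5')
P=cloud('sc5'); m=(P[...,2]>.07)&(P[...,2]<.19)&(abs(P[...,0]-.635)<.08)&(abs(P[...,1]-.17)<.09); Q=P[m];c=Q.mean(0);n=np.linalg.svd(Q-c,full_matrices=False)[2][2];n*=np.sign(n[0]);print(len(Q),c,n)
E
```

```text
7.2 [ 0.52108487 -0.16995399  0.18959027] [-3.81837193e-04 -2.40180393e-03  9.99996984e-01  3.41584368e-04]
hi 2216 [ 0.50616471 -0.18823169  0.06085234] ((507.3624267578125, -188.45681762695312), (21.987993240356445, 63.43653106689453), 87.96580505371094) 0.06100868409263266
lo 10068 [ 0.50414304 -0.18803284  0.02732699] ((507.65374755859375, -188.697509765625), (108.27843475341797, 109.14248657226562), 0.28598925471305847) 0.027328002036969667
1147 [0.63794811 0.16819486 0.13200979] [0.98893999 0.14301282 0.03930685]
```

View pics/w5.png

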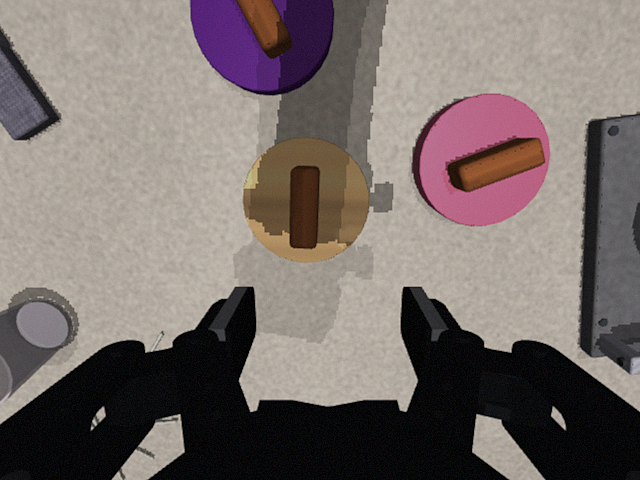

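The wrist view shows the plywood cover centred at (306,200) with its bar from (304,168) to (304,247), matching the depth fit: centre (0.5075, −0.1886), bar yaw −2°, heights 61 and 27 mm. The shield is still upright after release. I'll go down to the bar, holding the observed tip offset.

Emit:
play_rows:
  commands:
    - {"tx":-0.0136,"ty":-0.0186,"tz":-0.02,"wx":0,"wy":0,"wz":-1.8,"fingers":0.2}
    - {"tx":0,"ty":0,"tz":-0.03,"wx":0,"wy":0,"wz":0,"fingers":0.2}
    - {"tx":0,"ty":0,"tz":-0.03,"wx":0,"wy":0,"wz":0,"fingers":0.2}
    - {"tx":0,"ty":0,"tz":-0.03,"wx":0,"wy":0,"wz":0,"fingers":0.2}
    - {"tx":0,"ty":0,"tz":-0.02,"wx":0,"wy":0,"wz":0,"fingers":0.2}
    - {"tx":0,"ty":0,"tz":-0.015,"wx":0,"wy":0,"wz":0,"fingers":0.2}
    - {"tx":0,"ty":0,"tz":-0.01,"wx":0,"wy":0,"wz":0,"fingers":0.2}
    - {"tx":0,"ty":0,"tz":-0.006,"wx":0,"wy":0,"wz":0,"fingers":0.2}

```text
time: 8.1
tcp_pos: [0.5091, -0.1868, 0.029]
tcp_rot: [0.001, 0.011, 1.0, 0.0]
contact_force: [0.1, -0.4, -0.5]
finger_gap: 0.051
```

Emit:
play_rows:
  commands:
    - {"tx":0,"ty":0,"tz":-0.005,"wx":0,"wy":0,"wz":0,"fingers":0.2}
    - {"tx":0,"ty":0,"tz":0,"wx":0,"wy":0,"wz":0,"fingers":0.2}

```text
time: 8.3
tcp_pos: [0.5082, -0.1876, 0.024]
tcp_rot: [0.0, 0.012, 1.0, 0.0]
contact_force: [0.5, -0.0, 0.2]
finger_gap: 0.0512
```

Emit:
play_rows:
  commands:
    - {"tx":0,"ty":-0.001,"tz":0,"wx":0,"wy":0,"wz":0,"fingers":-1}
    - {"tx":0,"ty":0,"tz":0,"wx":0,"wy":0,"wz":0,"fingers":-1}
    - {"tx":0,"ty":0,"tz":0,"wx":0,"wy":0,"wz":0,"fingers":-1}
    - {"tx":0,"ty":0,"tz":0,"wx":0,"wy":0,"wz":0,"fingers":-1}
    - {"tx":0,"ty":0,"tz":0,"wx":0,"wy":0,"wz":0,"fingers":-1}

```text
time: 8.8
tcp_pos: [0.5086, -0.1893, 0.0248]
tcp_rot: [0.001, 0.012, 1.0, -0.0]
contact_force: [-0.2, 0.0, 5.3]
finger_gap: 0.0213
```

Emit:
play_rows:
  commands:
    - {"tx":0,"ty":0,"tz":0.02,"wx":0,"wy":0,"wz":0,"fingers":-1}
    - {"tx":0,"ty":0,"tz":0.03,"wx":0,"wy":0,"wz":0,"fingers":-1}
    - {"tx":0,"ty":0,"tz":0.03,"wx":0,"wy":0,"wz":0,"fingers":-1}
    - {"tx":0,"ty":0,"tz":0.03,"wx":0,"wy":0,"wz":0,"fingers":-1}
    - {"tx":0,"ty":0,"tz":0,"wx":0,"wy":0,"wz":0,"fingers":-1}
    - {"tx":0,"ty":0,"tz":0,"wx":0,"wy":0,"wz":0,"fingers":-1}

```text
time: 9.4
tcp_pos: [0.5073, -0.1889, 0.1335]
tcp_rot: [-0.0, 0.012, 1.0, 0.0]
contact_force: [-1.5, -1.1, -2.6]
finger_gap: 0.021
```

The cover is held, weighing about 2.6 N with a 21 mm gap. Now I'll work out the pin position from the earlier wrist frames.

```bash
python3 - <<'E'
from h import *
print('pin w3',onz('w3',325,249.6,.053))
for f in('w2','w3','w4','sc5','s4'):
  P=cloud(f); b=np.hypot(P[...,0]-.519,P[...,1]-.159)<.07
  q=P[b&(np.hypot(P[...,0]-.519,P[...,1]-.159)<.018)&(P[...,2]>.046)&(P[...,2]<.06)]
  r=P[b&(abs(P[...,2]-.039)<.004)]
  print(f,len(q),q.mean(0) if len(q) else '',len(r),end=' ')
  if len(r)>50: print(cv2.minEnclosingCircle((r[:,:2]*1000).astype(np.float32)),np.median(r[:,2]))
w=cv2.imread('pics/w4.png'); T=load('w4'); p=np.linalg.inv(T['T'])@[.519,.159,.053,1]; uv=T['K']@p[:3]; uv=uv[:2]/uv[2]; print('exp pix',uv)
a,b=[max(0,int(x)) for x in uv]; x0=max(0,a-75);y0=max(0,b-60); print(x0,y0)
cv2.imwrite('pics/c5.png',cv2.resize(w[y0:y0+120,x0:x0+150],None,fx=5,fy=5,interpolation=0))
E
```

```text
pin w3 [0.51759673 0.15869431 0.053     ]
w2 15 [0.51333435 0.15719584 0.04792784] 5062 ((518.9797973632812, 158.2667999267578), 49.89520263671875) 0.03832083379323381
w3 229 [0.51809527 0.15811603 0.04956571] 8045 ((518.8653564453125, 158.35873413085938), 49.941436767578125) 0.03828350513043394
w4 267 [0.51961057 0.15831199 0.04989697] 11562 ((519.024169921875, 158.25669860839844), 49.99319076538086) 0.03842211333891252
sc5 11 [0.52373979 0.15507042 0.04974261] 483 ((521.9110107421875, 156.4259033203125), 51.07347106933594) 0.03707180519377806
s4 16 [0.51398929 0.15774227 0.0510448 ] 491 ((513.15087890625, 157.1683349609375), 53.20863723754883) 0.040068524549359275
exp pix [328.94808022  67.01012573]
253 7
```

View pics/c5.png

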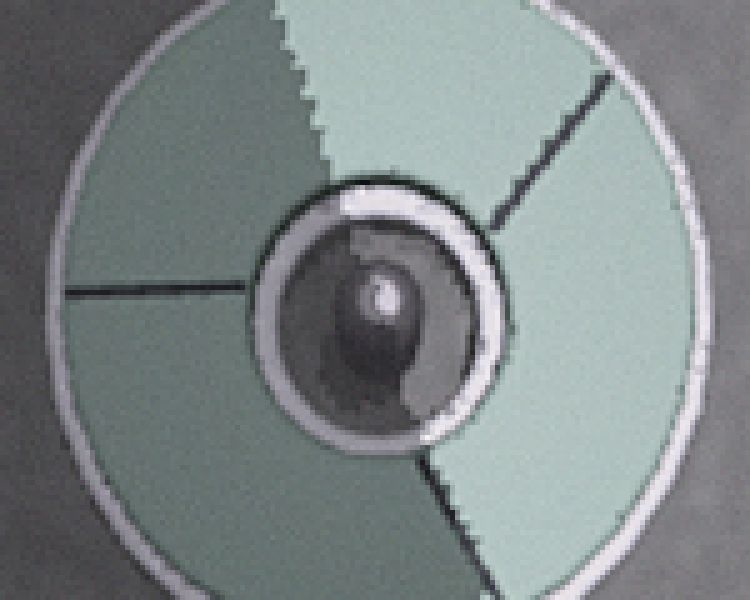

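c5 shows the pin tip at (382,297), i.e. wrist pixel (329,66), concentric with the ring. Three wrist frames agree on a centre of (0.519, 0.1584) with a 49.9 mm radius. I'll carry the cover over it, with the TCP going to about (0.520, 0.158).

Emit:
play_rows:
  commands:
    - {"tx":0.002,"ty":0.02,"tz":0,"wx":0,"wy":0,"wz":0,"fingers":-1}
    - {"tx":0.002,"ty":0.04,"tz":0,"wx":0,"wy":0,"wz":0,"fingers":-1}
    - {"tx":0.002,"ty":0.045,"tz":0,"wx":0,"wy":0,"wz":0,"fingers":-1}
    - {"tx":0.002,"ty":0.045,"tz":0,"wx":0,"wy":0,"wz":0,"fingers":-1}
    - {"tx":0.002,"ty":0.045,"tz":0,"wx":0,"wy":0,"wz":0,"fingers":-1}
    - {"tx":0.002,"ty":0.045,"tz":0,"wx":0,"wy":0,"wz":0,"fingers":-1}
    - {"tx":0.0005,"ty":0.045,"tz":0,"wx":0,"wy":0,"wz":0,"fingers":-1}
    - {"tx":0,"ty":0.04,"tz":0,"wx":0,"wy":0,"wz":0,"fingers":-1}

```text
time: 10.2
tcp_pos: [0.5185, 0.138, 0.1317]
tcp_rot: [-0.002, 0.012, 1.0, -0.0]
contact_force: [0.6, 1.0, -2.3]
finger_gap: 0.0215
```

Emit:
play_rows:
  commands:
    - {"tx":0,"ty":0.022,"tz":0,"wx":0,"wy":0,"wz":0,"fingers":-1}
    - {"tx":0,"ty":0,"tz":0,"wx":0,"wy":0,"wz":0,"fingers":-1}
    - {"tx":0,"ty":0,"tz":-0.02,"wx":0,"wy":0,"wz":0,"fingers":-1}
    - {"tx":0,"ty":0,"tz":-0.015,"wx":0,"wy":0,"wz":0,"fingers":-1}
    - {"tx":0,"ty":0,"tz":0,"wx":0,"wy":0,"wz":0,"fingers":-1}
    - {"tx":0,"ty":0,"tz":0,"wx":0,"wy":0,"wz":0,"fingers":-1}

```text
time: 10.8
tcp_pos: [0.5196, 0.1571, 0.0978]
tcp_rot: [-0.001, 0.013, 1.0, -0.0]
contact_force: [-0.3, 0.4, -2.7]
finger_gap: 0.021
```

```bash
python3 - <<'E'
from h import *
s=manip.get_state();print(s['tcp_pos'],s['contact_force'])
grab('wrist','w6');grab('side','s6');grab('scene','sc6')
for f in('w6','s6','sc6'):
  P=cloud(f); im=load(f)['im'].astype(int); h=s['tcp_pos'][2]-.0248+.028
  r=P[(np.hypot(P[...,0]-.519,P[...,1]-.158)<.075)&(abs(P[...,2]-h)<.006)&(im[...,2]>im[...,0]+15)]
  if len(r)>50: print(f,len(r),cv2.minEnclosingCircle((r[:,:2]*1000).astype(np.float32)),np.median(r[:,2]),'exp',h, np.linalg.svd(r-r.mean(0),full_matrices=False)[2][2])
E
```

```text
[0.51964765 0.15705477 0.09783025] [-0.31097513  0.39287026 -2.74965158]
w6 25361 ((518.412353515625, 157.90756225585938), 54.893531799316406) 0.1003959704144014 exp 0.1010302450438763 [0.0033808  0.00169599 0.99999285]
s6 516 ((513.0820922851562, 159.6528778076172), 56.59701919555664) 0.10318749616070005 exp 0.1010302450438763 [-0.01319761 -0.01386257  0.99981681]
sc6 525 ((522.4384765625, 155.98890686035156), 56.27449417114258) 0.10051051432030744 exp 0.1010302450438763 [ 0.00784271 -0.00361577  0.99996271]
```

In all three cameras the cover is within about 1–2 mm of the ring and pin and level. I'll lower it.

Emit:
play_rows:
  commands:
    - {"tx":0.0005,"ty":0.0005,"tz":-0.01,"wx":0,"wy":0,"wz":0,"fingers":-1}
    - {"tx":0,"ty":0,"tz":-0.008,"wx":0,"wy":0,"wz":0,"fingers":-1}
    - {"tx":0,"ty":0,"tz":-0.004,"wx":0,"wy":0,"wz":0,"fingers":-1}
    - {"tx":0,"ty":0,"tz":-0.003,"wx":0,"wy":0,"wz":0,"fingers":-1}
    - {"tx":0,"ty":0,"tz":0,"wx":0,"wy":0,"wz":0,"fingers":-1}

```text
time: 11.45
tcp_pos: [0.5205, 0.1585, 0.0733]
tcp_rot: [-0.001, 0.012, 1.0, -0.0]
contact_force: [0.9, -0.3, -3.2]
finger_gap: 0.0208
```

Emit:
play_rows:
  commands:
    - {"tx":0,"ty":0,"tz":-0.003,"wx":0,"wy":0,"wz":0,"fingers":-1}
    - {"tx":0,"ty":0,"tz":-0.003,"wx":0,"wy":0,"wz":0,"fingers":-1}
    - {"tx":0,"ty":0,"tz":-0.003,"wx":0,"wy":0,"wz":0,"fingers":-1}
    - {"tx":0,"ty":0,"tz":0,"wx":0,"wy":0,"wz":0,"fingers":-1}

```text
time: 11.85
tcp_pos: [0.5207, 0.1585, 0.0645]
tcp_rot: [-0.0, 0.012, 1.0, -0.0]
contact_force: [0.6, -0.3, -2.3]
finger_gap: 0.0213
```

Emit:
play_rows:
  commands:
    - {"tx":0,"ty":0,"tz":-0.002,"wx":0,"wy":0,"wz":0,"fingers":-1}
    - {"tx":0,"ty":0,"tz":-0.002,"wx":0,"wy":0,"wz":0,"fingers":-1}
    - {"tx":0,"ty":0,"tz":-0.002,"wx":0,"wy":0,"wz":0,"fingers":-1}
    - {"tx":0,"ty":0,"tz":0,"wx":0,"wy":0,"wz":0,"fingers":-1}

```text
time: 12.25
tcp_pos: [0.521, 0.1587, 0.0599]
tcp_rot: [0.0, 0.012, 1.0, -0.0]
contact_force: [-4.1, -0.5, 6.8]
finger_gap: 0.0207
```

Emit:
play_rows:
  commands:
    - {"tx":-0.001,"ty":0,"tz":-0.002,"wx":0,"wy":0,"wz":0,"fingers":-1}
    - {"tx":0,"ty":0,"tz":-0.002,"wx":0,"wy":0,"wz":0,"fingers":-1}
    - {"tx":0,"ty":0,"tz":0,"wx":0,"wy":0,"wz":0,"fingers":-1}
    - {"tx":0,"ty":0,"tz":0,"wx":0,"wy":0,"wz":0,"fingers":-1}

```text
time: 12.65
tcp_pos: [0.5211, 0.1587, 0.0587]
tcp_rot: [0.001, 0.012, 1.0, -0.0]
contact_force: [-7.0, -3.3, 24.7]
finger_gap: 0.0211
```

Emit:
play_rows:
  commands:
    - {"tx":-0.0015,"ty":-0.0007,"tz":0,"wx":0,"wy":0,"wz":0,"fingers":-1}
    - {"tx":0,"ty":0,"tz":0,"wx":0,"wy":0,"wz":0,"fingers":-1}
    - {"tx":0,"ty":0,"tz":0,"wx":0,"wy":0,"wz":0,"fingers":-1}

```text
time: 12.95
tcp_pos: [0.5211, 0.1587, 0.0587]
tcp_rot: [0.003, 0.012, 1.0, 0.001]
contact_force: [-3.1, -1.2, 20.7]
finger_gap: 0.0209
```

```bash
python3 - <<'E'
from h import *
s=manip.get_state();print(s['tcp_pos'],s['contact_force'])
grab('wrist','w7');grab('side','s7');grab('scene','sc7')
for f in('w7','s7','sc7'):
  P=cloud(f); im=load(f)['im'].astype(int)
  r=P[(np.hypot(P[...,0]-.519,P[...,1]-.158)<.075)&(abs(P[...,2]-.062)<.006)&(im[...,2]>im[...,0]+15)]
  if len(r)>50: print(f,len(r),cv2.minEnclosingCircle((r[:,:2]*1000).astype(np.float32)),np.median(r[:,2]),np.linalg.svd(r-r.mean(0),full_matrices=False)[2][2])
P=cloud('sc7'); m=(P[...,2]>.09)&(P[...,2]<.19)&(abs(P[...,0]-.64)<.03)&(abs(P[...,1]-.17)<.09); Q=P[m];c=Q.mean(0);n=np.linalg.svd(Q-c,full_matrices=False)[2][2];n*=np.sign(n[0]);print('shield',len(Q),c,n)
cv2.imwrite('pics/c7.png',np.hstack([cv2.resize(cv2.imread('pics/s7.png')[130:280,220:408],(400,320),interpolation=2),cv2.resize(cv2.imread('pics/sc7.png')[130:280,290:478],(400,320),interpolation=2)]))
E
```

```text
[0.52109441 0.15867061 0.05867334] [-3.05359513 -1.17847726 20.71754646]
w7 25453 ((520.2285766601562, 159.45870971679688), 54.95112228393555) 0.06123532767661141 [-6.23023103e-04  5.65511391e-04  9.99999646e-01]
s7 503 ((513.3067016601562, 160.52963256835938), 56.17221450805664) 0.06336685449359558 [-0.01510936 -0.01752096  0.99973233]
sc7 514 ((524.1516723632812, 156.88629150390625), 56.07079315185547) 0.06006607604991332 [-0.00255323  0.00582306 -0.99997979]
shield 963 [0.63757163 0.16845963 0.14109894] [0.98880362 0.14425094 0.03819781]
```

View pics/c7.png

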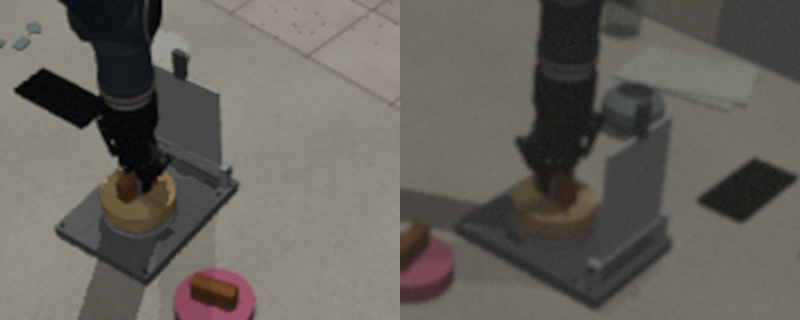

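The final picture shows the shield standing upright behind the press. The cover sits flat and centred on the ring with the fingers on its bar, and the pot, phone and look-alike are undisturbed. The cover's top is at 62 mm after bias correction, so the underside is 34 mm and the platen is fully down under a push of about 21 N. I'm handing in.

```bash
python3 -c "
from workcell import manip; print(manip.close_job()); s=manip.get_state(); print(s['time'],s['tcp_pos'],s['contact_force'])"
```

```text
the job is handed in; nothing more can be done
None
the job is handed in; nothing more can be done
```

I folded the shield upright, dropped the cover onto the pin and pressed it down. I handed in at about 13 s, still gripping the bar and pushing; no verdict is reported.

**Last checks:**
- **Shield:** about 88°, and unchanged since I released it.
- **Cover:** level to about 1°, and 1.2 to 2.5 mm from the ring's centre depending on the camera (limit 4 mm).
- **Platen:** the cover's underside is about 34 mm above the table, so it is about 19 mm below the pin's tip and the platen is fully down. The push of about 21 N is well past the 12.5 N needed.
- **Bystanders:** the pot and phone looked untouched in the final view. The cup and brush were not in it, but the arm kept well clear of both.

**What went wrong or disagreed:**
- **Wasted calls:** the first two move calls were refused because every row needs all its fields.
- **Fingertip offset:** the first pinch on the tab closed on nothing. The cameras put the fingertips about 10 mm behind the TCP, not 25 mm ahead as `manip.tips_ahead` says. I worked with the observed offset, and both later grasps held.
- **Camera disagreement:** the scene and side cameras differ by about 10 mm in x. I used the wrist camera for positions and compared cover and ring within each camera.
- **Remaining side force:** about 3 N from the pin's loose fit was still there at hand-in.

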